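Hold the next roof board flush on a sloped model roof

ROBOT

A 7-joint arm with a two-finger parallel gripper is mounted at the origin on the work surface. World frame = base frame: x ahead of the robot, y to its left, z up, the work surface at z = 0. Lengths are in m, angles in rad, forces in N, time in s.
With the tool pointing down it reaches from about 0.35 to 0.9 m from the base axis. Payload 19.9 kg.
Tool frame: the origin (TCP) lies midway between the tips of the shut fingers; the grasp point (between the pads) lies 19 mm behind it (ctrl.hold_point_z is the distance from the TCP to the grasp point, in m); z points along the fingers, y is the line along which they close (so a half turn about z gives the same grasp; the last joint's range is limited). The gripper opens to 94 mm and grips with 3 to 60 N. Pads are 16 mm wide; open, the fingers measure 119 mm over their backs; the gripper's body (75 mm by 177 mm) begins 78 mm behind the grasp point.
Start: joints at [-1.236, 0.417, -0.01, 1.614, 0.005, 1.111, -0.053], TCP at [0.23, 0.581, 0.205] pointing down, gripper open.
Joint ranges: [-2.81, 2.81], [-0.39, 2.02], [-1.27, 1.25], [0.06, 2.57], [-1.19, 4.33], [0.19, 2], [-2.82, 2.82]. Speed limits (rad/s): [1.89, 1.89, 2.39, 2.39, 3.01, 3.01, 3.01].

INTERFACE

Orientations are given as a 3x3 rotation matrix whose columns are the frame's x, y, z axes.
In Python, from workcell import ctrl, vision gives the robot as it stands. The module is installed in compiled form; this text tells all that it offers.
- The arm moves only by the shell command python3 -m creep 'ROWS' [FORCE]. ROWS is JSON, a list of rows, each an object with "slide": the shift along the tool's x, y, z in m, a list of three; "dr": the turn, a rotation vector about the tool's x, y, z in rad, a list of three; "jaw": the closure in counts, from 0 (fully open) to 255 (shut). A call has 1 to 20 rows; each row shifts and turns the commanded pose from where the row before left it, along the tool's axes as they then stand; what a row does not reach is not made up. A row lasts 1/8 s, in which the tool goes at most 62.5 mm and 10.7 degrees, less where a joint would pass 70% of its speed; a pose out of reach is approached as far as the arm can. A call with a gripper value outside its range is refused whole. The fingers move at their own pace and stop on an object; FORCE is the grip in N (left out, the last holds). Time passes only in rows, so rows that do not move let the fingers close. It gives the time, the measured TCP pose, the force, the opening and the grip force at its end, in the units of the state.
- ctrl.get_state(): the state, without advancing time (a new reading comes with each control period).
- vision.grab_frame(name): name is "scene" or "top" or "wrist"; returns the picture (400x640x3 uint8, red, green, blue); there is no depth.
- vision.camera_info(name): a dict with "K" (3x3 intrinsics, pixels), "cam_to_world" (4x4, takes a point from camera to world coordinates). Camera axes: x right, y down, z forward; pixel columns grow to the right and rows downward; lengths in m; the calibration is good to about 2 mm. A picture is of the moment at which its call begins: read the wrist's pose just before it. camera_info takes no time and is no camera call; for the wrist camera it gives the pose at the moment of the call.
- ctrl.close_job(): hands the job in; it is judged then, once.
The state is a dict: "clock": time; "joints": joint angles; "qd": joint speeds; "joint_efforts": joint torques, N m; "position": TCP position; "orientation": TCP orientation; "force": force on the tool from outside, world axes, zero at the start; "ft_torque": the same for the moment, N m; "width": finger opening in m; "grip_force": force on a finger pad.
Only numpy, scipy, OpenCV 4.12 (cv2) and the standard library are available. Lean on these libraries where they do the work, as an engineer would, in place of code of your own. Each camera call takes 0.05 s, during which the arm holds its last target. There are 200 camera calls.

TASK

Next board for the model barn roof: draw the full-length strip (the longest of the three) out of the wooden stand and lay it flat on the sloped roof panel clamped in the tilting vise, close beside the last board already on (within a few millimetres), parallel to it and with its foot level with the feet of those boards; its spare length sticks up past the panel's top edge. Feel it flush against the panel and finish while still gripping it there, pressed lightly and steadily as you would while glue takes - do not let go. Leave the vise set as it is and the two short offcuts and everything else on the desk where they stand.

Things in the scene. Friction and masses are not known exactly. Their poses are not given: they have to be found in the camera images.
- board_mid (a point): Centre of the full-length wooden strip, 140 long, 24 wide, 6 mm thick, about 20 g. It starts upright in one of the stand's three slots (which varies), top 150 mm above the desk. Axes: z along its length (up at the start), x through its thickness, y across its width; ends and faces are alike. Grip it across its width within 50 mm of the top: the part lower down lies on the panel
- board_foot (a point): Centre of the lower end of the same strip, 70 mm below board_mid along the strip's z; same axes
- board: The same full-length strip as a body; origin at the foot, same axes
- stand: Wooden strip stand, fixed: block 128 x 84 x 56 mm (its x, y, height), origin under its centre. Three upright slots in a row along its x, at -40, 0, +40 mm; each 8 mm (x) by 26 mm (y), 46 mm deep from the top, so a strip's foot stands 10 mm above the desk. The strips stand with their width along the stand's y
- offcut_a: Short offcut of the same strip, 92 mm long, upright in another slot (top 102 mm above the desk); origin at its foot. Leave it in
- offcut_b: Shorter offcut, 78 mm long, upright in the remaining slot (top 88 mm above the desk); origin at its foot. Leave it in
- vise: Base of a grey hobby vise, fixed: round, 112 mm across, origin under its centre; its ball post carries the tilting vise head, pivoting 62 mm above the desk
- vise_head: Vise head, roof panel in its jaws, locked at a lean that differs each time (13 to 32 degrees from upright, back to the robot); does not yield to a light push. Origin: the ball pivot, in the plane of the panel's front face, which looks away from the robot and up. Axes: x out of that face, z up the slope, y across. Jaws 76 mm wide, tops at z = 66 mm, front jaw 16 mm thick; T bar 78 mm out, below
- bay (a point): On the bare part of the panel's front face: where the foot of the new board belongs (middle of its width, on the face). Boards already on (24 x 80 x 6 mm, two) lie to its +y side with their feet at the same height; the nearest one's edge is 14.5 mm off (half a board plus 2.5 mm). Axes as vise_head: x out of the face, y towards those boards, z up the slope
- panel_top (a point): On the top edge of the plywood panel's front face (panel 100 mm wide, 6 mm thick), 80 mm up the slope from bay; the boards already on end at this height. Same axes
- pot_a: Round paint pot, 34 mm across, 42 mm high, bystander between stand and vise; origin under its centre
- pot_b: Another paint pot of the same size, on the robot's left; origin under its centre
- glue: White glue bottle with pointed cap, 31 mm across, 96 mm high, bystander between stand and vise; origin under its centre
- figure: Small figure on a wooden painting handle, 44 mm across, 94 mm high, at the far side; origin under its centre
- cutters: Side cutters lying at the far side, about 130 mm long, 12 mm high; origin near the joint
- mixing_cup: Small white plastic cup, 52 mm across, 36 mm high, on the robot's right; origin under its centre
Mind the look-alikes: they are no part of the job. What is shaped like the board but blue or turquoise is not meant.

How it is judged:
On the way:
1. the full-length strip is drawn up clear out of its slot (height (world z) of board_foot above 0.06 m and contact force between the fingers and board above 0.5 N), for 0.1 s.
At the end, for the whole second after the job is handed in: Through the last second the strip is still gripped and pressed on the panel with 0.7-20 N, flush (0.05 rad; foot at most 2.5 mm off the face), parallel to the boards already on (0.06 rad), at most 6 mm from the last one, foot level within 7 mm; panel moved under 8 mm (contact force between the fingers and board above 1 N and contact force between board and vise_head between 0.7 and 20 N and angle between the x axis of board and the x axis of vise_head, either way round below 0.05 rad and angle between the z axis of board and the z axis of vise_head, either way round below 0.06 rad and x of board_foot in the frame of bay between 0.001 and 0.0055 m and y of board_foot in the frame of bay between -0.0035 and 0.004 m and z of board_foot in the frame of bay between -0.007 and 0.007 m and linear speed of board below 0.02 m/s and distance of bay from where it was at the start of the episode below 0.008 m); the arm keeps its last pose, push and grip.
It fails at once if an offcut is pulled up or knocked out of the stand (distance of any of offcut_a, offcut_b from where it was at the start of the episode above 0.02 m).
It fails at once if the vise head or panel is pushed out of its set (distance of bay from where it was at the start of the episode above 0.012 m).
It fails at once if another thing on the desk is displaced (distance of any of pot_a, pot_b, glue, figure, cutters, mixing_cup from where it was at the start of the episode above 0.03 m).
It also fails if it takes over 58 s, if anything falls off the work surface, if the arm or the gripper's body presses on something with over 40 N, if the wrist force passes 120 N, or if a joint passes its speed limit or range.

## Working session

There is one attempt and no reset: what is moved stays moved. The work goes in short steps, Python scripts to look and compute and a shell command to move; the robot and the scene stay as the last step left them, time stands still between calls to the robot, and variables do not carry over. Pictures are saved under pics/ and viewed, at most 10 in all, crops included, and the job is handed in when it is done.

```bash
mkdir -p pics
python3 - <<'E'
from workcell import ctrl, vision
import cv2,numpy as np
np.set_printoptions(precision=4,suppress=True)
s=ctrl.get_state();print({k:np.round(v,3) for k,v in s.items()},ctrl.hold_point_z)
for n in("scene","top","wrist"):
    i=vision.camera_info(n);print(n,np.array(i["K"]),np.array(i["cam_to_world"]))
    im=vision.grab_frame(n);cv2.imwrite(f"pics/{n}0.png",im[:,:,::-1])
E
```

```text
{'clock': np.float64(0.0), 'joints': array([-1.235,  0.418, -0.01 ,  1.614,  0.005,  1.111, -0.053]), 'qd': array([ 0.001,  0.   , -0.002,  0.   , -0.001,  0.   , -0.   ]), 'joint_efforts': array([  0.001, -85.124,   0.639, -42.6  ,  -0.049,   0.018,   0.   ]), 'position': array([0.23 , 0.581, 0.205]), 'orientation': array([[-0.93 ,  0.368, -0.   ],
       [ 0.368,  0.93 , -0.001],
       [-0.   , -0.001, -1.   ]]), 'force': array([-0.587, -0.457,  0.051]), 'ft_torque': array([-0.038,  0.03 ,  0.01 ]), 'grip_force': np.float64(0.0), 'width': np.float64(0.094)} 0.0188
scene [[361.821    0.     316.4788]
 [  0.     361.821  198.1258]
 [  0.       0.       1.    ]] [[ 0.0263  0.5946 -0.8036  1.4097]
 [ 0.9997 -0.0155  0.0212 -0.011 ]
 [ 0.0002 -0.8039 -0.5948  0.7115]
 [ 0.      0.      0.      1.    ]]
top [[430.7082   0.     314.1186]
 [  0.     430.7082 194.6424]
 [  0.       0.       1.    ]] [[ 0.0271 -0.997   0.0731  0.5361]
 [-0.9996 -0.0274 -0.0027 -0.0068]
 [ 0.0047 -0.073  -0.9973  1.4683]
 [ 0.      0.      0.      1.    ]]
wrist [[315.6877   0.     319.9933]
 [  0.     315.6877 196.9512]
 [  0.       0.       1.    ]] [[ 0.3681  0.9002  0.2326  0.1623]
 [ 0.9298 -0.3561 -0.0934  0.6084]
 [-0.0013  0.2507 -0.9681  0.3839]
 [ 0.      0.      0.      1.    ]]
```

View pics/scene0.png

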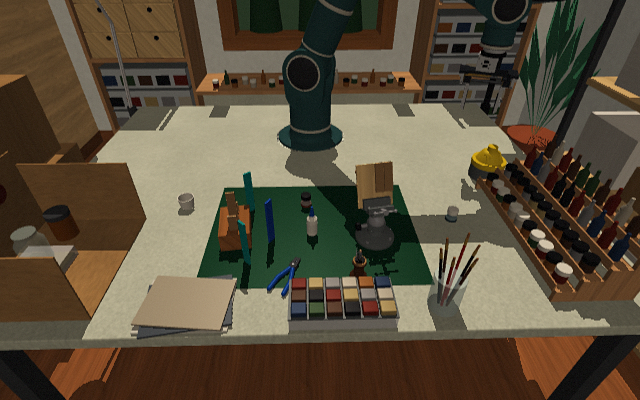

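View pics/top0.png

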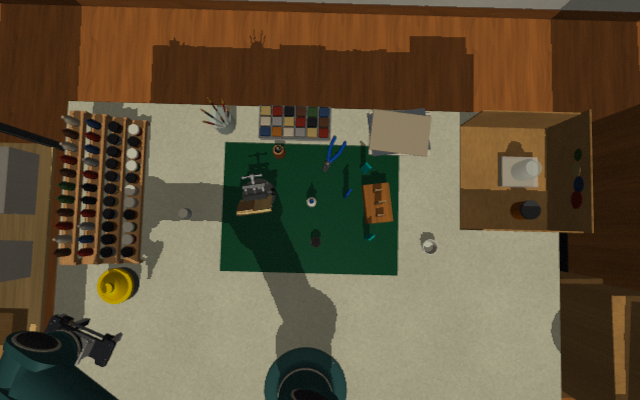

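The scene view shows the wooden stand at (235,225) with blue and turquoise strips standing around it at (248,190), (268,220) and (243,240). The vise with the panel is at (375,200). In the top view the stand is at (378,203) and the vise at (255,195). I'll enlarge both.

Run:
```python
import cv2,numpy as np
a=cv2.imread("pics/scene0.png");b=cv2.imread("pics/top0.png")
r=lambda im,x0,y0,w,h,s:cv2.resize(im[y0:y0+h,x0:x0+w],None,fx=s,fy=s,interpolation=cv2.INTER_CUBIC)
A=np.hstack([r(a,205,165,80,100,5),r(a,340,155,80,100,5)])
cv2.imwrite("pics/sc.png",cv2.convertScaleAbs(A,alpha=1.5))
B=np.hstack([r(b,340,155,66,90,6),r(b,225,160,66,90,6)])
cv2.imwrite("pics/tc.png",cv2.convertScaleAbs(B,alpha=1.5))
```

```text
(no output)
```

View pics/sc.png

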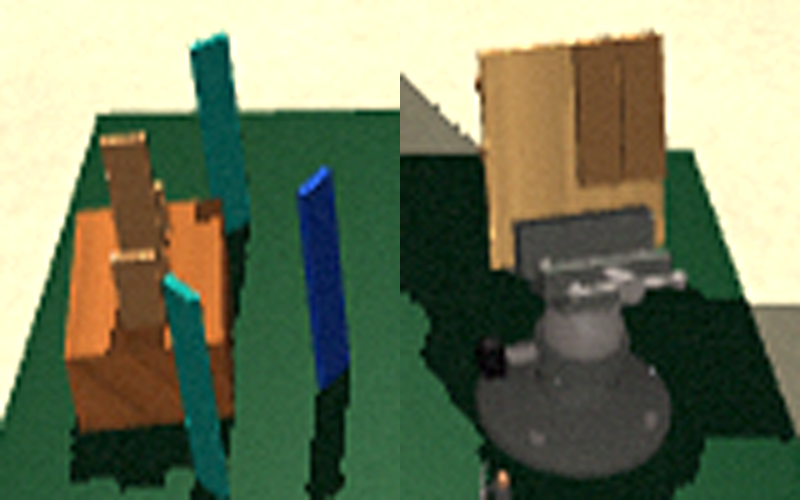

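View pics/tc.png

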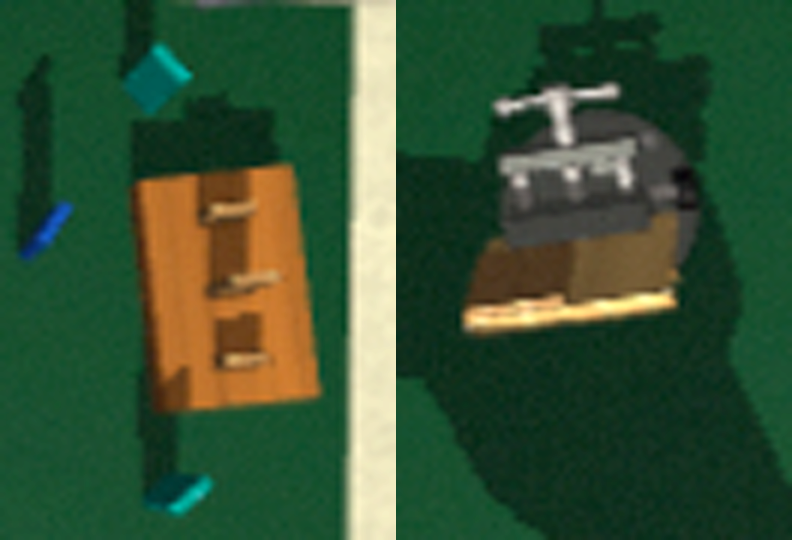

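```bash
cat > h.py <<'E'
import numpy as np
from workcell import ctrl, vision
np.set_printoptions(precision=4,suppress=True)
def ray(cam,px,info=None):
    i=info or vision.camera_info(cam);T=np.array(i["cam_to_world"])
    d=T[:3,:3]@np.linalg.solve(np.array(i["K"]),[px[0],px[1],1.]);return T[:3,3],d/np.linalg.norm(d)
def atz(cam,px,z,info=None):
    o,d=ray(cam,px,info);return o+d*(z-o[2])/d[2]
def tri(*obs):  # (cam,px[,info])
    A=np.zeros((3,3));b=np.zeros(3)
    for ob in obs:
        o,d=ray(*ob);P=np.eye(3)-np.outer(d,d);A+=P;b+=P@o
    p=np.linalg.solve(A,b)
    res=[np.linalg.norm((np.eye(3)-np.outer(d,d))@(p-o)) for o,d in (ray(*ob) for ob in obs)]
    return p,np.round(np.array(res)*1000,1)
E
python3 - <<'E'
from h import *
t=lambda x,y:(x/6+340-.4,y/6+155-.4)
v=lambda x,y:((x-396)/6+225-.4,y/6+160-.4)
s=lambda x,y:(x/5+205-.4,y/5+165-.4)
w=lambda x,y:((x-400)/5+340-.4,y/5+155-.4)
for c in [(135,183),(292,165),(322,395),(155,412)]: print("stand",atz("top",t(*c),.056))
for n,c,z in [("far",(245,208),.09),("mid",(270,278),.15),("near",(258,358),.1)]: print(n,atz("top",t(*c),z))
print("tall top",tri(("top",t(270,278)),("scene",s(125,137))))
for n,a,b in [("R corner",(467,309),(660,38)),("L corner",(677,290),(480,52)),("seam",(574,300),(573,45))]:
    print(n,tri(("top",v(*a)),("scene",w(*b))))
# blue ones
print("blue",tri(("top",t(67,207)),("scene",s(322,172))),"tq",tri(("top",t(195,485)),("scene",s(210,40))),tri(("top",t(160,65)),("scene",s(182,285))))
E
```

```text
stand [ 0.6755 -0.1678  0.056 ]
stand [ 0.6878 -0.254   0.056 ]
stand [ 0.562  -0.2722  0.056 ]
stand [ 0.5503 -0.1811  0.056 ]
far [ 0.6603 -0.2232  0.09  ]
mid [ 0.6193 -0.2271  0.15  ]
near [ 0.5799 -0.2297  0.1   ]
tall top (array([ 0.6189, -0.2243,  0.1511]), array([2.6, 2.6]))
R corner (array([0.5738, 0.2144, 0.2094]), array([0.8, 0.8]))
L corner (array([0.5861, 0.1142, 0.2095]), array([0.8, 0.8]))
seam (array([0.5799, 0.1645, 0.2093]), array([1.1, 1.1]))
blue (array([ 0.6525, -0.1184,  0.1507]), array([4.1, 4.1])) tq (array([ 0.5128, -0.1912,  0.144 ]), array([0.2, 0.2])) (array([ 0.7294, -0.1736,  0.1401]), array([3.6, 3.6]))
```

```bash
python3 -m creep '[{"slide":[0,0,-0.04],"dr":[0,0,0.17],"jaw":0},{"slide":[0,0,-0.04],"dr":[0,0,0.17],"jaw":0},{"slide":[0,0,-0.04],"dr":[0,0,0.17],"jaw":0},{"slide":[0,0,-0.04],"dr":[0,0,0.17],"jaw":0},{"slide":[0,0,0],"dr":[0,0,0.17],"jaw":0},{"slide":[0,0,0],"dr":[0,0,0.17],"jaw":0},{"slide":[0,0,0],"dr":[0,0,0.17],"jaw":0},{"slide":[0,0,0],"dr":[0,0,0.17],"jaw":0},{"slide":[0,0,0],"dr":[0,0,0.17],"jaw":0},{"slide":[0,0,0],"dr":[0,0,0.17],"jaw":0},{"slide":[0,0,0],"dr":[0,0,0.17],"jaw":0},{"slide":[0,0,0],"dr":[0,0,0.17],"jaw":0},{"slide":[0,0,0],"dr":[0,0,0.17],"jaw":0},{"slide":[0,0,0],"dr":[0,0,0.17],"jaw":0},{"slide":[0,0,0],"dr":[0,0,0.17],"jaw":0},{"slide":[0,0,0],"dr":[0,0,0.17],"jaw":0}]'
```

```text
clock: 2.15
position: [0.2299, 0.5811, 0.3652]
orientation: [[0.999, 0.039, -0.0], [0.039, -0.999, -0.001], [-0.0, 0.001, -1.0]]
force: [0.9, 0.0, 0.5]
width: 0.0937
grip_force: 0.0
```

```bash
python3 -m creep '[{"slide":[0.038,0.036,0],"dr":[0,0,0],"jaw":0},{"slide":[0.038,0.036,0],"dr":[0,0,0],"jaw":0},{"slide":[0.038,0.036,0],"dr":[0,0,0],"jaw":0},{"slide":[0.038,0.036,0],"dr":[0,0,0],"jaw":0},{"slide":[0.038,0.036,0],"dr":[0,0,0],"jaw":0},{"slide":[0.038,0.036,0],"dr":[0,0,0],"jaw":0},{"slide":[0.038,0.036,0],"dr":[0,0,0],"jaw":0},{"slide":[0.038,0.036,0],"dr":[0,0,0],"jaw":0},{"slide":[0.038,0.036,0],"dr":[0,0,0],"jaw":0},{"slide":[0.038,0.036,0],"dr":[0,0,0],"jaw":0},{"slide":[0.038,0.036,0.03],"dr":[0,0,0],"jaw":0},{"slide":[0.038,0.036,0.03],"dr":[0,0,0],"jaw":0},{"slide":[0,0,0],"dr":[0,0,0],"jaw":0}]'
python3 - <<'E'
from h import *
import cv2,json
i=vision.camera_info("wrist");im=vision.grab_frame("wrist")
json.dump({k:np.array(i[k]).tolist() for k in("K","cam_to_world")},open("v1.json","w"))
cv2.imwrite("pics/v1.png",im[:,:,::-1])
T=np.array(i["cam_to_world"]);p=np.array([.58,.165,.19])
c=np.array(i["K"])@(T[:3,:3].T@(p-T[:3,3]));u,v=(c[:2]/c[2]).astype(int);print(T,u,v)
x0,y0=max(0,min(u-100,440)),max(0,min(v-75,250));print(x0,y0)
cv2.imwrite("pics/v1c.png",cv2.convertScaleAbs(cv2.resize(im[y0:y0+150,x0:x0+200,::-1],None,fx=4,fy=4,interpolation=cv2.INTER_CUBIC),alpha=1.5))
E
```

```text
clock: 3.78
position: [0.7057, 0.1656, 0.3016]
orientation: [[0.999, 0.039, -0.004], [0.039, -0.999, -0.004], [-0.005, 0.003, -1.0]]
force: [-0.7, 0.0, 0.5]
width: 0.0938
grip_force: 0.0
[[ 0.0392 -0.9662 -0.2547  0.7789]
 [-0.9992 -0.037  -0.0133  0.1697]
 [ 0.0035  0.2551 -0.9669  0.4803]
 [ 0.      0.      0.      1.    ]] 316 309
216 234
```

View pics/v1c.png

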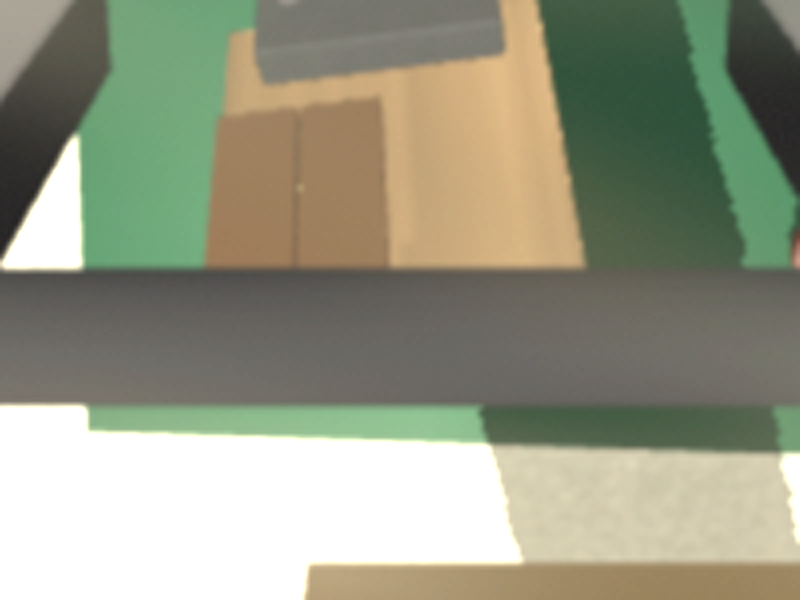

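The close view shows the two brown boards, the bare panel to the right of their seam at crop x≈388, and their feet at crop y≈100–115. The gripper palm hides the panel's top edge, so I'll shift the view back toward the robot.

```bash
python3 -m creep '[{"slide":[-0.04,0,0],"dr":[0,0,0],"jaw":0},{"slide":[-0.04,0,0],"dr":[0,0,0],"jaw":0},{"slide":[0,0,0],"dr":[0,0,0],"jaw":0},{"slide":[0,0,0],"dr":[0,0,0],"jaw":0}]'
python3 - <<'E'
from h import *
import cv2,json
i=vision.camera_info("wrist");im=vision.grab_frame("wrist")
json.dump({k:np.array(i[k]).tolist() for k in("K","cam_to_world")},open("v2.json","w"))
cv2.imwrite("pics/v2.png",im[:,:,::-1])
T=np.array(i["cam_to_world"]);p=np.array([.59,.165,.18])
c=np.array(i["K"])@(T[:3,:3].T@(p-T[:3,3]));u,v=(c[:2]/c[2]).astype(int);print(u,v)
x0,y0=max(0,min(u-80,480)),max(0,min(v-60,280));print(x0,y0)
cv2.imwrite("pics/v2c.png",cv2.convertScaleAbs(cv2.resize(im[y0:y0+120,x0:x0+160,::-1],None,fx=5,fy=5,interpolation=cv2.INTER_CUBIC),alpha=1.4))
E
```

```text
clock: 4.32
position: [0.625, 0.1677, 0.3064]
orientation: [[0.999, 0.046, 0.001], [0.046, -0.999, 0.001], [0.001, -0.001, -1.0]]
force: [0.1, 0.5, -0.7]
width: 0.094
grip_force: 0.0
321 224
241 164
```

View pics/v2c.png

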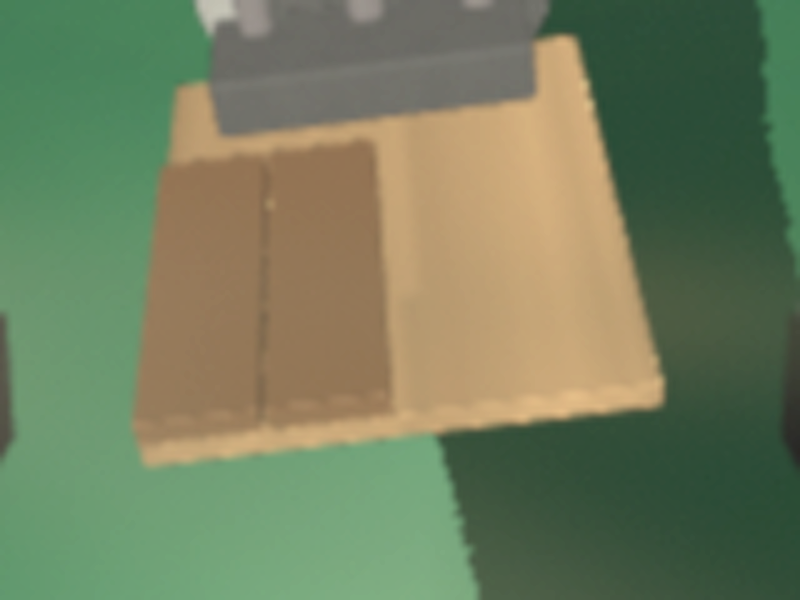

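The view shows the two brown boards on the panel. The near board's bare-side edge runs (373,143)→(391,398), its foot edge is at y≈143–152, and the panel's top right front corner is at (660,379). I'll fit the bay pose to these points.

```bash
cat > fit.py <<'E'
from h import *
import json
from scipy.optimize import least_squares
from scipy.spatial.transform import Rotation as R
I={k:json.load(open(k+".json")) for k in("v1","v2")}
for k in("top","scene"):
    i=vision.camera_info(k);I[k]={q:np.array(i[q]) for q in("K","cam_to_world")}
P=lambda s,x0,y0:(lambda x,y:np.array([(x+.5)/s-.5+x0,(y+.5)/s-.5+y0]))
a=P(5,241,164);b=P(4,216,234);w=lambda x,y:P(5,340,155)(x-400,y);v=lambda x,y:P(6,225,160)(x-396,y)
# params: bay pos, rotvec, yl (panel +y edge), gap, zb
obs=[("v2",a(373,142),"nfr"),("v2",a(272,152),"nfl"),("v2",a(264,155),"ofr"),("v2",a(163,166),"ofl"),
("v2",a(391,397),"ntr"),("v2",a(663,378),"ptrf"),("v2",a(664,406),"ptrb"),("v2",a(146,466),"ptlb"),
("v2",a(578,37),"pbr"),("v2",a(178,88),"pbl"),
("v1",b(382,97),"nfr"),("v1",b(302,106),"nfl"),("v1",b(294,109),"ofr"),("v1",b(219,117),"ofl"),
("scene",w(480,52),"ptrf"),("scene",w(578,184),"nfr"),("scene",w(490,268),"pbr"),
("top",v(677,290),"ptrf"),("top",v(467,309),"ptlf")]
def pts(p):
    yl,g,zb=p[6:]
    return dict(nfr=(.006,.0145,0),nfl=(.006,.0385,0),ofr=(.006,.0385+g,0),ofl=(.006,.0625+g,0),ntr=(.006,.0145,.08),
     ptrf=(0,yl-.1,.08),ptrb=(-.006,yl-.1,.08),ptlb=(-.006,yl,.08),ptlf=(0,yl,.08),pbr=(0,yl-.1,zb),pbl=(0,yl,zb))
def res(p):
    Rm=R.from_rotvec(p[3:6]).as_matrix();d=pts(p);r=[]
    for c,px,n in obs:
        T=np.array(I[c]["cam_to_world"]);q=Rm@np.array(d[n])+p[:3]
        k=np.array(I[c]["K"])@(T[:3,:3].T@(q-T[:3,3]));r+=list(k[:2]/k[2]-px)
    Rm_=Rm
    # priors: board gap ~1-2mm; front-face plane: y axis nearly level
    return np.array(r+[(p[7]-.0015)/.001*.3, Rm[2,1]/.02*.5])
p0=np.r_[.61,.15,.13,R.from_euler("ZY",[.12,-.35]).as_rotvec(),.064,.001,-.03]
s=least_squares(res,p0,loss="soft_l1");p=s.x
Rm=R.from_rotvec(p[3:6]).as_matrix()
if __name__=="__main__":
    print("bay",p[:3],"yl,g,zb",p[6:]);print(Rm);print("yaw,lean,roll deg",R.from_matrix(Rm).as_euler("ZYX",degrees=True))
    r=res(p)[:-2].reshape(-1,2)
    for o,q in zip(obs,r):print(o[0],o[2],np.round(q,1))
    np.savez("bay.npz",p=p[:3],R=Rm)
    # pivot check: point of face line where z=.062
    t=(.062-p[2])/Rm[2,2];print("dist bay-pivot along z",t,p[:3]+t*Rm[:,2])
E
python3 fit.py
```

```text
bay [0.6109 0.1574 0.1357] yl,g,zb [ 0.0635  0.0014 -0.0403]
[[ 0.9084 -0.1731 -0.3807]
 [ 0.1611  0.9849 -0.0634]
 [ 0.3859 -0.0037  0.9225]]
yaw,lean,roll deg [ 10.0569 -22.6987  -0.232 ]
v2 nfr [ 0.6 -0.4]
v2 nfl [-0.2  0.2]
v2 ofr [ 0.2 -0.3]
v2 ofl [-0.4  0.1]
v2 ntr [-0.  -0.9]
v2 ptrf [0.4 1.1]
v2 ptrb [ 0.3 -0.1]
v2 ptlb [-0.2  0.1]
v2 pbr [-0.1  0.3]
v2 pbl [0.3 0.1]
v1 nfr [-0.   0.1]
v1 nfl [-0.1  0.3]
v1 ofr [ 0.7 -0.3]
v1 ofl [-0.5  0.2]
scene ptrf [0.6 0.1]
scene nfr [1.  1.2]
scene pbr [0.6 0.3]
top ptrf [-1.  -0.3]
top ptlf [0.1 1.6]
dist bay-pivot along z -0.07983644230036291 [0.6413 0.1624 0.062 ]
```

```bash
python3 -m creep '[{"slide":[0.001,0.049,0],"dr":[0,0,0],"jaw":0},{"slide":[0.001,0.049,0],"dr":[0,0,0],"jaw":0},{"slide":[0.001,0.049,0],"dr":[0,0,0],"jaw":0},{"slide":[0.001,0.049,0],"dr":[0,0,0],"jaw":0},{"slide":[0.001,0.049,0],"dr":[0,0,0],"jaw":0},{"slide":[0.001,0.049,0],"dr":[0,0,0],"jaw":0},{"slide":[0.001,0.049,0],"dr":[0,0,0],"jaw":0},{"slide":[0,0.046,0.02],"dr":[0,0,-0.068],"jaw":0},{"slide":[0,0,0],"dr":[0,0,0],"jaw":0},{"slide":[0,0,0],"dr":[0,0,0],"jaw":0}]'
python3 - <<'E'
from h import *
import cv2,json
i=vision.camera_info("wrist");im=vision.grab_frame("wrist")
json.dump({k:np.array(i[k]).tolist() for k in("K","cam_to_world")},open("v3.json","w"))
cv2.imwrite("pics/v3.png",im[:,:,::-1])
T=np.array(i["cam_to_world"]);p=np.array([.62,-.22,.12])
c=np.array(i["K"])@(T[:3,:3].T@(p-T[:3,3]));u,v=(c[:2]/c[2]).astype(int);print(u,v)
x0,y0=max(0,min(u-80,480)),max(0,min(v-75,250));print(x0,y0)
cv2.imwrite("pics/v3c.png",cv2.convertScaleAbs(cv2.resize(im[y0:y0+150,x0:x0+160,::-1],None,fx=4,fy=4,interpolation=cv2.INTER_CUBIC),alpha=1.4))
E
```

```text
clock: 5.62
position: [0.6499, -0.2217, 0.2853]
orientation: [[0.994, 0.112, -0.0], [0.112, -0.994, -0.0], [-0.0, 0.0, -1.0]]
force: [0.5, 0.8, 0.7]
width: 0.0939
grip_force: 0.0
316 207
236 132
```

View pics/v3c.png

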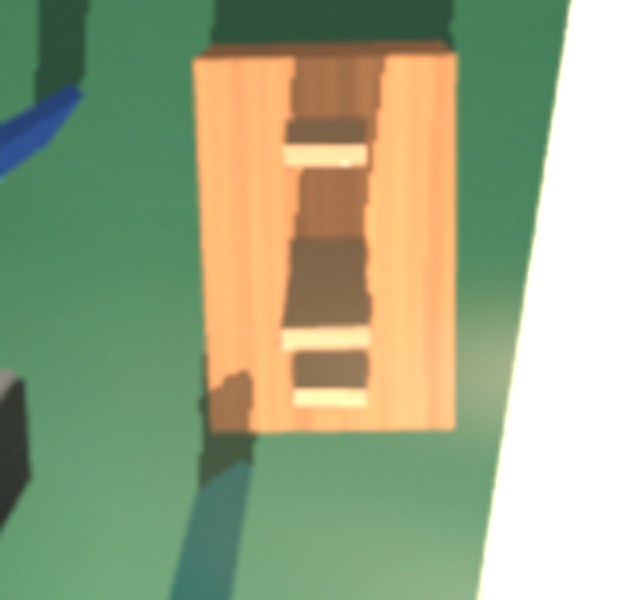

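The close crop shows three wooden strips in the stand. The candidates are:
- Far strip, top edge at (325,155).
- Middle strip, top at (327,338), with the widest top and the longest visible face.
- Near strip, at (330,398).
- Blue strip at (40,130).
- Turquoise strip at (210,530), plus a second turquoise one outside the crop.

I choose the middle strip: triangulation put its top at 0.151 m.

Run:
```python
from h import *
import json
i=json.load(open("v3.json"));a=lambda x,y:((x+.5)/4-.5+236,(y+.5)/4-.5+132)
g=lambda x,y,z:atz("wrist",a(x,y),z,i)
c=g(326.5,338.5,.15);l=g(283,338.5,.15);r=g(370,338.5,.15)
print("mid",c,"width",np.linalg.norm(l-r))
f=g(325,155,.102);n=g(330,398,.088);print("far",f,"near",n)
for q in[(193,57),(457,53),(455,430),(209,431)]:print(g(*q,.056))
d=f-n;print("yaw",np.degrees(np.arctan2(d[1],d[0])),np.linalg.norm(d))
s=ctrl.get_state();R=np.array(s["orientation"]);d=c-s["position"];print("tool delta",R.T@d)
```

```text
mid [ 0.62   -0.2216  0.15  ] width 0.022724924537027874
far [ 0.6599 -0.2163  0.102 ] near [ 0.5803 -0.2266  0.088 ]
[ 0.6788 -0.1713  0.056 ]
[ 0.6896 -0.2552  0.056 ]
[ 0.5614 -0.272   0.056 ]
[ 0.5515 -0.1875  0.056 ]
yaw 7.333225977998741 0.08142034524151749
tool delta [-0.03   -0.0028  0.1356]
```

```bash
python3 -m creep '[{"slide":[-0.03,-0.002,0.02],"dr":[0,0,-0.016],"jaw":60},{"slide":[0,0,0.04],"dr":[0,0,0],"jaw":60},{"slide":[0,0,0.04],"dr":[0,0,0],"jaw":60},{"slide":[0,0,0.04],"dr":[0,0,0],"jaw":60},{"slide":[0,0,0.034],"dr":[0,0,0],"jaw":100},{"slide":[0,0,0],"dr":[0,0,0],"jaw":140},{"slide":[0,0,0],"dr":[0,0,0],"jaw":160}]' 15
python3 - <<'E'
from h import *
import cv2
im=vision.grab_frame("wrist");cv2.imwrite("pics/v4.png",im[:,:,::-1])
E
```

```text
clock: 6.55
position: [0.6203, -0.223, 0.1132]
orientation: [[0.992, 0.129, 0.002], [0.129, -0.992, -0.001], [0.002, 0.001, -1.0]]
force: [1.1, -0.4, 0.6]
width: 0.0452
grip_force: 0.0
```

```bash
python3 -m creep '[{"slide":[0,0,0],"dr":[0,0,0],"jaw":185},{"slide":[0,0,0],"dr":[0,0,0],"jaw":210},{"slide":[0,0,0],"dr":[0,0,0],"jaw":230},{"slide":[0,0,0],"dr":[0,0,0],"jaw":230},{"slide":[0,0,0],"dr":[0,0,0],"jaw":230}]' 25
```

```text
clock: 7.22
position: [0.6197, -0.2232, 0.1122]
orientation: [[0.992, 0.129, 0.001], [0.129, -0.992, 0.0], [0.001, 0.0, -1.0]]
force: [-0.3, 2.0, 6.9]
width: 0.0237
grip_force: 25.0
```

```bash
python3 -m creep '[{"slide":[0,0,-0.015],"dr":[0,0,0],"jaw":230},{"slide":[0,0,-0.025],"dr":[0,0,0],"jaw":230},{"slide":[0,0,-0.035],"dr":[0,0,0],"jaw":230},{"slide":[0,0,-0.04],"dr":[0,0,0],"jaw":230},{"slide":[0,0,-0.04],"dr":[0,0,0],"jaw":230},{"slide":[0,0,-0.035],"dr":[0,0,0],"jaw":230},{"slide":[0,0,0],"dr":[0,0,0],"jaw":230}]' 25
cat > plan.py <<'E'
from h import *
import sys
from scipy.spatial.transform import Rotation as Ro
# args: bay-frame foot target x y z (mm), L foot distance beyond TCP
x,y,z=[float(v)/1000 for v in sys.argv[1:4]];L=.102
B=np.load("bay.npz");p,Rb=B["p"],B["R"]
s=ctrl.get_state();R=np.array(s["orientation"]);t=np.array(s["position"])
Rt=np.c_[Rb[:,0],-Rb[:,1],-Rb[:,2]]
tgt=p+Rb@[x,y,z+L]
print("now foot in bay mm",Rb.T@(t+R[:,2]*L-p)*1000)
print("dr",Ro.from_matrix(R.T@Rt).as_rotvec(),"slide in current axes",R.T@(tgt-t),"slide in bay-tool axes",Rt.T@(tgt-t))
print("tgt TCP",tgt,"force bay",Rb.T@np.array(s["force"]))
E
python3 plan.py 50 0 20
```

```text
clock: 8.1
position: [0.6199, -0.2241, 0.3051]
orientation: [[0.992, 0.128, 0.004], [0.128, -0.992, -0.001], [0.004, 0.002, -1.0]]
force: [-0.7, -0.3, -0.7]
width: 0.0236
grip_force: 25.0
now foot in bay mm [ -26.8661 -377.7419   82.7791]
dr [ 0.0074  0.3921 -0.0453] slide in current axes [ 0.0388 -0.38    0.037 ] slide in bay-tool axes [ 0.0379 -0.3779  0.055 ]
tgt TCP [0.6099 0.1577 0.2675] force bay [-0.9593 -0.1269 -0.3661]
```

```bash
python3 -m creep '[{"slide":[0.008,-0.02,0],"dr":[0,0,0],"jaw":230},{"slide":[0.008,-0.04,0],"dr":[0,0,0],"jaw":230},{"slide":[0.008,-0.045,0],"dr":[0,0,0],"jaw":230},{"slide":[0.008,-0.045,0],"dr":[0,0,0],"jaw":230},{"slide":[0.008,-0.045,0],"dr":[0,0,0],"jaw":230},{"slide":[0.008,-0.045,0],"dr":[0,0,0],"jaw":230},{"slide":[0.008,-0.045,0],"dr":[0,0,0],"jaw":230},{"slide":[0.008,-0.045,0],"dr":[0,0,0],"jaw":230},{"slide":[0,-0.035,0],"dr":[0,0,0],"jaw":230},{"slide":[0,-0.015,0],"dr":[0,0,-0.045],"jaw":230},{"slide":[0,0,0],"dr":[0,0.098,0],"jaw":230},{"slide":[0,0,0],"dr":[0,0.098,0],"jaw":230},{"slide":[0,0,0],"dr":[0,0.098,0],"jaw":230},{"slide":[0,0,0],"dr":[0,0.098,0],"jaw":230},{"slide":[0,0,0],"dr":[0,0,0],"jaw":230},{"slide":[0,0,0],"dr":[0,0,0],"jaw":230}]' 25
python3 plan.py 30 0 10
```

```text
clock: 10.1
position: [0.6341, 0.1618, 0.3017]
orientation: [[0.911, 0.174, 0.375], [0.161, -0.985, 0.066], [0.381, 0.0, -0.925]]
force: [0.7, 0.2, 0.0]
width: 0.0236
grip_force: 25.0
now foot in bay mm [85.2811  0.0559 42.0469]
dr [-0.0032  0.0058 -0.0009] slide in current axes [-0.0557 -0.0001  0.0324] slide in bay-tool axes [-0.0559 -0.0003  0.032 ]
tgt TCP [0.5955 0.1551 0.2506] force bay [ 0.6645  0.1155 -0.2705]
```

```bash
python3 -m creep '[{"slide":[-0.02,0,0.012],"dr":[0,0,0],"jaw":230},{"slide":[-0.02,0.0005,0.012],"dr":[-0.003,0.006,-0.001],"jaw":230},{"slide":[-0.018,0,0.01],"dr":[0,0,0],"jaw":230},{"slide":[-0.012,0,0.008],"dr":[0,0,0],"jaw":230},{"slide":[0,0,0],"dr":[0,0,0],"jaw":230},{"slide":[0,0,0],"dr":[0,0,0],"jaw":230}]' 25
python3 plan.py 3 -0.5 0
python3 - <<'E'
from h import *
import cv2,json
i=vision.camera_info("wrist");im=vision.grab_frame("wrist")
json.dump({k:np.array(i[k]).tolist() for k in("K","cam_to_world")},open("v5.json","w"))
cv2.imwrite("pics/v5.png",im[:,:,::-1])
B=np.load("bay.npz");T=np.array(i["cam_to_world"])
for q in[(0,0,0),(.006,.0145,0),(.006,.0145,.08)]:
    c=np.array(i["K"])@(T[:3,:3].T@(B["R"]@np.array(q)+B["p"]-T[:3,3]));print(q,c[:2]/c[2])
s=vision.grab_frame("scene")
A=cv2.resize(im[120:290,220:420,::-1],None,fx=3,fy=3,interpolation=cv2.INTER_CUBIC)
C=cv2.resize(s[130:215,350:402,::-1],None,fx=6,fy=6,interpolation=cv2.INTER_CUBIC)[:510]
C=cv2.resize(C,(200,327));D=np.zeros((510,200,3),np.uint8);D[:327]=C
cv2.imwrite("pics/v5c.png",cv2.convertScaleAbs(np.hstack([A,D]),alpha=1.4))
E
```

```text
clock: 10.85
position: [0.5871, 0.1529, 0.2364]
orientation: [[0.908, 0.173, 0.383], [0.16, -0.985, 0.064], [0.388, 0.003, -0.922]]
force: [0.3, 0.1, -0.7]
width: 0.0234
grip_force: 25.0
now foot in bay mm [16.8475 -0.6895  0.3149]
dr [-0.0001 -0.0024 -0.0006] slide in current axes [-0.0136 -0.0002  0.0003] slide in bay-tool axes [-0.0136 -0.0002  0.0003]
tgt TCP [0.5749 0.1509 0.2309] force bay [ 0.0671  0.0476 -0.7459]
(0, 0, 0) [319.894  214.0133]
(0.006, 0.0145, 0) [304.2752 207.8543]
(0.006, 0.0145, 0.08) [298.6495 240.8587]
```

View pics/v5c.png

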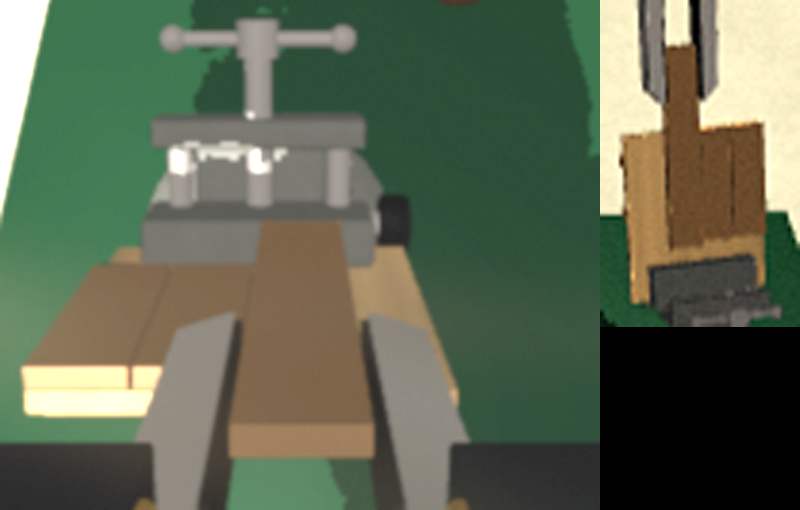

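The wrist view shows the strip held centrally between the fingers, hovering over the bare bay, parallel to the brown boards with its foot near (300,222). The scene inset agrees. Next I approach until contact.

```bash
python3 -m creep '[{"slide":[-0.005,0,0],"dr":[0,-0.006,0],"jaw":230},{"slide":[-0.004,0,0],"dr":[0,-0.005,0],"jaw":230},{"slide":[0,0,0],"dr":[0,0,0],"jaw":230},{"slide":[0,0,0],"dr":[0,0,0],"jaw":230}]' 25; python3 plan.py 3 -0.5 0;  python3 -m creep '[{"slide":[-0.001,0,0],"dr":[0,0,0],"jaw":230},{"slide":[-0.001,0,0],"dr":[0,0,0],"jaw":230},{"slide":[0,0,0],"dr":[0,0,0],"jaw":230},{"slide":[0,0,0],"dr":[0,0,0],"jaw":230}]' 25; python3 plan.py 3 -0.5 0
```

```text
clock: 11.45
position: [0.5782, 0.1515, 0.2324]
orientation: [[0.912, 0.173, 0.372], [0.161, -0.985, 0.062], [0.378, 0.003, -0.926]]
force: [-0.5, 0.1, -0.1]
width: 0.0236
grip_force: 25.0
now foot in bay mm [ 5.7567 -0.4882  0.0838]
dr [-0.0004  0.009  -0.0005] slide in current axes [-0.0037 -0.      0.0001] slide in bay-tool axes [-0.0037 -0.      0.0001]
tgt TCP [0.5749 0.1509 0.2309] force bay [-0.524   0.1855  0.0767]
clock: 11.95
position: [0.5763, 0.1511, 0.2316]
orientation: [[0.912, 0.173, 0.372], [0.161, -0.985, 0.062], [0.377, 0.003, -0.926]]
force: [0.1, 0.0, -0.2]
width: 0.0238
grip_force: 25.0
now foot in bay mm [ 3.6857 -0.5484  0.0379]
dr [-0.0003  0.0091 -0.0005] slide in current axes [-0.0016 -0.0001  0.    ] slide in bay-tool axes [-0.0016 -0.0001  0.    ]
tgt TCP [0.5749 0.1509 0.2309] force bay [ 0.0615 -0.0169 -0.2123]
```

```bash
python3 -m creep '[{"slide":[-0.0007,0,0],"dr":[0,0,0],"jaw":230},{"slide":[0,0,0],"dr":[0,0,0],"jaw":230},{"slide":[0,0,0],"dr":[0,0,0],"jaw":230}]' 25|grep -E "position|force:"; python3 -m creep '[{"slide":[-0.0007,0,0],"dr":[0,0,0],"jaw":230},{"slide":[0,0,0],"dr":[0,0,0],"jaw":230},{"slide":[0,0,0],"dr":[0,0,0],"jaw":230}]' 25|grep -E "position|force:"; python3 plan.py 3 -0.5 0;python3 -m creep '[{"slide":[-0.0007,0,0],"dr":[0,0,0],"jaw":230},{"slide":[0,0,0],"dr":[0,0,0],"jaw":230},{"slide":[0,0,0],"dr":[0,0,0],"jaw":230}]' 25|grep -E "position|force:"; python3 plan.py 3 -0.5 0
```

```text
position: [0.5757, 0.151, 0.2313]
force: [-0.3, -0.8, -1.1]
grip_force: 25.0
position: [0.5752, 0.1508, 0.2312]
force: [2.6, 1.0, 0.3]
grip_force: 25.0
now foot in bay mm [ 2.5014 -0.5821  0.1113]
dr [-0.0003  0.0088 -0.0006] slide in current axes [-0.0004 -0.0001  0.0001] slide in bay-tool axes [-0.0004 -0.0001  0.0001]
tgt TCP [0.5749 0.1509 0.2309] force bay [ 2.6073  0.5135 -0.7688]
position: [0.5746, 0.1508, 0.2309]
force: [3.1, 1.1, 1.1]
grip_force: 25.0
now foot in bay mm [ 1.8325 -0.5321  0.132 ]
dr [-0.0004  0.0088 -0.0006] slide in current axes [ 0.0003 -0.0001  0.0001] slide in bay-tool axes [ 0.0003 -0.0001  0.0001]
tgt TCP [0.5749 0.1509 0.2309] force bay [ 3.406   0.5274 -0.1974]
```

```bash
python3 -m creep '[{"slide":[-0.0007,0,0],"dr":[0,0,0],"jaw":230},{"slide":[0,0,0],"dr":[0,0,0],"jaw":230},{"slide":[0,0,0],"dr":[0,0,0],"jaw":230}]' 25|grep -E "position|force:"; python3 plan.py 3 -0.5 0
python3 - <<'E'
from h import *
import cv2,json
B=np.load("bay.npz")
i=vision.camera_info("wrist");im=vision.grab_frame("wrist");s=vision.grab_frame("scene")
json.dump({k:np.array(i[k]).tolist() for k in("K","cam_to_world")},open("v6.json","w"))
st=[ctrl.get_state()];
for _ in range(4): vision.grab_frame("top");st.append(ctrl.get_state())
print("F,T in bay",B["R"].T@np.mean([q["force"] for q in st],0),B["R"].T@np.mean([q["ft_torque"] for q in st],0))
A=cv2.resize(im[160:290,225:375,::-1],None,fx=3.6,fy=3.6,interpolation=cv2.INTER_CUBIC)
C=cv2.resize(s[150:203,350:376+18,::-1],None,fx=5,fy=5,interpolation=cv2.INTER_CUBIC)
D=np.zeros((A.shape[0],C.shape[1],3),np.uint8);D[:C.shape[0]]=C
M=np.hstack([A,D]);print(M.shape,A.shape);cv2.imwrite("pics/v6c.png",cv2.convertScaleAbs(M,alpha=1.5))
E
```

```text
position: [0.5738, 0.1506, 0.2306]
force: [2.1, 0.8, 1.8]
grip_force: 25.0
now foot in bay mm [ 0.9645 -0.5337  0.1288]
dr [-0.0004  0.009  -0.0006] slide in current axes [ 0.0011 -0.0001  0.0001] slide in bay-tool axes [ 0.0011 -0.0001  0.0001]
tgt TCP [0.5749 0.1509 0.2309] force bay [2.7519 0.395  0.7581]
F,T in bay [2.9602 0.6467 1.4923] [ 0.1628 -0.5757  0.0034]
(468, 760, 3) (468, 540, 3)
```

View pics/v6c.png

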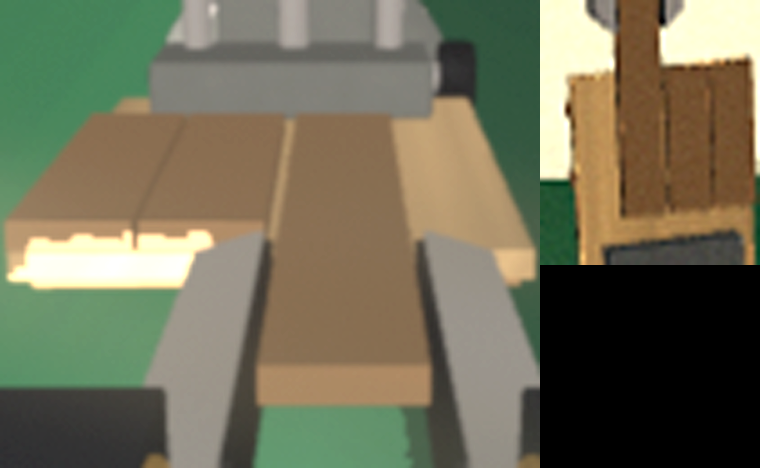

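The wrist view shows the strip lying beside the last board with a gap at crop x 283–297 (about 2.5–3 mm) and its foot line level with the others at y≈115. Force is steady at about 3 N with the foot touching, so I press on gently until the upper part seats.

```bash
cat > ft.py <<'E'
from h import *
B=np.load("bay.npz");st=[ctrl.get_state()]
for _ in range(3): vision.grab_frame("top");st.append(ctrl.get_state())
F=B["R"].T@np.mean([q["force"] for q in st],0);T=B["R"].T@np.mean([q["ft_torque"] for q in st],0)
s=st[-1];R=np.array(s["orientation"])
print("F",F,"T",T,"lever",T[1]/F[0],"TCP bay mm",B["R"].T@(np.array(s["position"])-B["p"])*1000)
E
for k in 1; do python3 ft.py; python3 -m creep '[{"slide":[-0.0005,0,0],"dr":[0,0,0],"jaw":230},{"slide":[0,0,0],"dr":[0,0,0],"jaw":230}]' 25 >/dev/null; python3 ft.py; python3 -m creep '[{"slide":[-0.0005,0,0],"dr":[0,0,0],"jaw":230},{"slide":[0,0,0],"dr":[0,0,0],"jaw":230}]' 25 >/dev/null; python3 ft.py;  python3 -m creep '[{"slide":[-0.0005,0,0],"dr":[0,0,0],"jaw":230},{"slide":[0,0,0],"dr":[0,0,0],"jaw":230}]' 25 >/dev/null; python3 ft.py; done
```

```text
F [3.5733 0.9133 1.4234] T [ 0.1694 -0.606  -0.0048] lever -0.1695994057016844 TCP bay mm [  1.8405  -0.5887 102.0873]
F [3.0508 0.2259 1.3602] T [ 0.1667 -0.5355 -0.0137] lever -0.17553336096273037 TCP bay mm [  1.238   -0.5593 102.0403]
F [2.8084 0.2552 0.9078] T [ 0.1668 -0.6052  0.031 ] lever -0.21550571226436455 TCP bay mm [  0.8056  -0.5656 102.0787]
F [ 5.8117  0.4552 -2.7679] T [ 0.1878 -1.2199  0.0221] lever -0.20990329207695416 TCP bay mm [  0.6567  -0.5747 102.0962]
```

```bash
python3 -m creep '[{"slide":[0,0,0],"dr":[0,0,0],"jaw":230},{"slide":[0,0,0],"dr":[0,0,0],"jaw":230},{"slide":[0,0,0],"dr":[0,0,0],"jaw":230},{"slide":[0,0,0],"dr":[0,0,0],"jaw":230}]' 25; python3 ft.py
python3 - <<'E'
from h import *
import cv2,json
im=vision.grab_frame("wrist")
cv2.imwrite("pics/v7c.png",cv2.convertScaleAbs(cv2.resize(im[160:260,225:385,::-1],None,fx=5,fy=5,interpolation=cv2.INTER_CUBIC),alpha=1.5))
E
```

```text
clock: 15.6
position: [0.5727, 0.1504, 0.2301]
orientation: [[0.912, 0.173, 0.373], [0.161, -0.985, 0.062], [0.378, 0.003, -0.926]]
force: [7.4, 1.3, 1.0]
width: 0.0232
grip_force: 25.0
F [ 6.1805  0.5455 -2.314 ] T [ 0.1842 -1.2019  0.0017] lever -0.19446449092753368 TCP bay mm [  0.657   -0.6068 102.0841]
```

View pics/v7c.png

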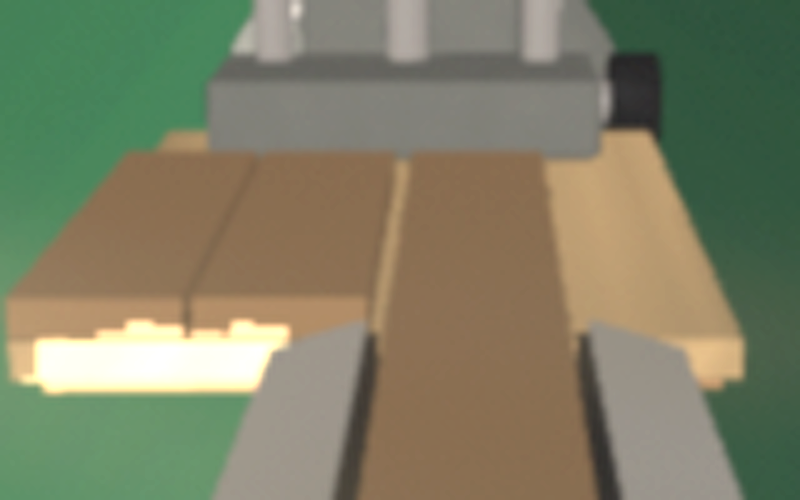

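The foot edges line up at y≈153, the gap is even at x≈397–412 (about 2.7 mm), and the strip lies flush under a steady push of about 6 N, so I hand it in.

```bash
python3 -c "
from workcell import ctrl
print(ctrl.close_job())"
```

```text
the job is handed in; nothing more can be done
None
```

I laid the full-length strip flat on the roof panel about 2.7 mm from the last board, with its foot level, and handed the job in while still gripping and pressing it at about 6 N; the verdict was not shown.

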